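Block a lens on the guarded blocking press

ROBOT

A 6-joint arm with a two-finger parallel gripper is mounted at the origin on a cart in front of the work surface, level with it; the furniture and walls round the work are solid. World frame = base frame: x ahead of the robot, y to its left, z up, the work surface at z = 0. Lengths are in m, angles in rad, forces in N, time in s.
With the tool pointing down it reaches from about 0.35 to 0.85 m from the base axis. Payload 8.1 kg.
Tool frame: the origin (TCP) lies on the centre line of the jaws, within the pads' length; the fingertips stand 17 mm ahead of it and the grasp point (between the pads) lies 2 mm behind it; x points along the fingers, z is the direction in which the jaws open and shut, and the axes are right-handed (so a half turn about x gives the same grasp; the last joint's range is limited). The gripper opens to 93 mm and grips with 3 to 60 N. Pads are 15 mm wide; open, the fingers measure 128 mm over their backs; the gripper's body (75 mm by 188 mm) begins 65 mm behind the grasp point.
Start: joints at [1.254, 0.13, 1.488, -0, 1.523, -0.085], TCP at [0.138, 0.584, 0.236] pointing down, gripper open.
Joint ranges: [-2.96, 2.96], [-0.89, 2.26], [0.02, 2.5], [-1.34, 4.48], [0, 2.73], [-2.66, 2.66]. Speed limits (rad/s): [2.39, 2.39, 2.79, 3.14, 3.14, 3.14].

INTERFACE

Orientations are given as a rotation vector (axis times angle).
In Python, from plant import telemetry, optics, workorder gives the robot as it stands.
- The arm moves only by the shell command python3 -m inch 'ROWS' [FORCE]. ROWS is JSON, a list that holds one entry, the list of rows, each a list of 7 numbers: the shift along the tool's x, y, z in m, then the turn, a rotation vector about the tool's x, y, z in rad, then the opening, from 0 (shut) to 1 (fully open). In form: [[[tx, ty, tz, ax, ay, az, grip], ...]]. A call has 1 to 20 rows; each row shifts and turns the pose as measured when the row begins, along the tool's axes as they then stand; what a row does not reach is not made up. A row lasts 1/10 s, in which the tool goes at most 50 mm and 8.59 degrees, less where a joint would pass 70% of its speed; a pose out of reach is approached as far as the arm can. A call is refused whole if a number of a shift passes 0.05 or a number of a turn 0.15, either way. A call with a gripper value outside its range is refused whole. The fingers move at their own pace and stop on an object; FORCE is the grip in N (left out, the last holds). Time passes only in rows, so rows that do not move let the fingers close. It gives the time, the measured TCP pose, the force and the opening at its end, in the units of the state.
- telemetry.read_state(): the state, without advancing time (a new reading comes with each control period).
- optics.read_camera(name): name is "side" or "top"; returns a dict with "frame" (400x640x3 uint8, blue, green, red), "fx", "fy", "cx", "cy" (pixels), "rvec" (rotation vector, rad) and "tvec" (3), from world to camera coordinates, as OpenCV has them. Camera axes: x right, y down, z forward; pixel columns grow to the right and rows downward; lengths in m; the calibration is good to about 2 mm. A picture is of the moment at which its call begins. There is no depth.
- workorder.close_job(): hands the job in, once; it reports no verdict.
The state is a dict: "t": time; "q": joint angles; "dq": joint speeds; "joint_torque": joint torques, N m; "tool_pos": TCP position; "orientation": TCP orientation; "force": force on the tool from outside, world axes, zero at the start; "wrist_torque": the same for the moment, N m; "opening": finger opening in m.
Only numpy, scipy, OpenCV 4.12 (cv2) and the standard library are available. Lean on these libraries where they do the work, as an engineer would, in place of code of your own. Each camera call takes 0.05 s, during which the arm holds its last target. There are 200 camera calls.

TASK

Block the lens on the lens press: with the fingertips push the carriage that carries the lens all the way in under the press head, then reach in through the window of the guard and gently press the lever's paddle all the way down, so that the block sits on the lens, and keep it held down: the program finishes while still holding the paddle down. Do not touch the guard or the lens, grip or lift nothing, and leave everything else on the bench where it is.

Things in the scene. Friction and masses are not known exactly. Their poses are not given: they have to be found in the camera images.
- press: Dark grey lens blocking press, fixed; 212 mm deep, 124 wide, 118 high. Origin on the bench under the ram's axis; x towards its back (column), y to its left along the slide bed, z up. The bed reaches to y = +168 mm, x +-47; its plate is 10 mm high, its side rails (at x = +-36 to 46, up to y = +120) 25 mm. In front (x -138 to -35) stands the guard with the paddle under its window.
- guard: Light grey guard of 3 mm sheet, origin and axes as the press. Top sheet at z = 115 to 118 mm, x -135 to -35, y -58 to +58, closed at sides and front; a 62 mm wide tail strip at the same height covers the lever arm back to x = +76. The paddle can be reached only from above through the window in the top sheet. Must not be touched.
- window (a point): Centre of the guard's window, level with the upper face of the guard, 118 mm above the bench. The opening clear of its round black rubber edging (which stands up 2 mm) measures 69 mm along the press's x and 83 mm along its y. The axes are those of the press.
- paddle_top (a point): Centre of the upper face of the lever's black ribbed paddle (40 mm along x, 48 mm along y), under the middle of the window: 11 mm below the upper face of the guard when up, 107 mm above the bench. It sinks 23 mm when pressed fully.
- carriage (a joint): Travel of the lens carriage: 0 drawn out to the left, 0.085 m fully in against its end stop, when the lens lies under the ram. It moves along the press's -y against about 1.5 N of friction and stays where it is left.
- push_plate (a point): Middle of the outer (+y) face of the carriage's upright push plate, 36 mm above the bench; axes as the press. The plate is 60 mm wide along x, 6 mm thick and stands from 19 to 49 mm above the bench. Push this face along the press's -y. It stands at y = +195 mm from the press's origin (x = 0) when drawn out, +110 when fully in.
- lens: Clear round lens blank, 63 mm across and 9 mm thick, lying loose in the shallow round nest of the carriage, its underside 22 mm above the bench, 110 mm inward from the push plate's outer face. Origin at the centre of its underside. Not to be touched by the robot.
- lens_block: Grey round lens block, 26 mm across, on the sprung end of the ram; its lower face hangs 35 mm above the bench under the press head when the lever is up. Origin on the ram axis at bench level when up.
- spare_lens: Loose lens blank 63 mm across, 9 mm thick, flat on the bench in the corner between guard and slide bed. Bystander; origin at the centre of its underside.
- pen: Loose marker pen, 124 mm long and 16 mm thick, to the right of the press. Bystander; origin at the centre of its underside.
- glue: Loose white glue bottle, 26 mm across, 84 mm high, standing behind the slide bed. Bystander; origin at the centre of its underside.
- frame: Loose black spectacle frame, 139 x 42 x 22 mm, to the right. Bystander.
- clock: Loose round lens clock gauge, 68 x 51 x 16 mm, to the left. Bystander.
- pliers: Loose red pliers, 143 mm long, 10 mm thick, to the right. Bystander.
- driver: Loose screwdriver with a wooden handle, 165 mm long, 19 mm thick, to the front left. Bystander.
- lever: The press's steel hand lever with its paddle; only the paddle is in reach. Origin on its pivot at the column, 145 mm behind the middle of the paddle, 99 mm above the bench. Up (level) at the start, held by a return spring; it turns 0.16 rad down to a stop. The block meets the lens after about 0.10 rad, then a spring squeezes it on. Pressing takes 3 N at first, 10 N at the bottom.

How it is judged:
On the way, in this order (a step that is already met when the one before it is completed fails the run):
1. the carriage is pushed fully in, with the lever still up and the lens lying in its nest (value of joint carriage above 0.0815 m and z of paddle_top in the frame of window above -0.016 m and horizontal distance between lens and lens_block below 0.008 m), for 0.2 s.
2. the paddle is pressed fully down by the fingers and the block squeezes the lens (z of paddle_top in the frame of window below -0.031 m and contact force between the fingers and lever above 1 N and contact force between lens_block and lens above 4 N), for 0.3 s.
At the end, for the whole second after the job is handed in: The carriage is within 3.5 mm of its end stop, the lens lies flat in its nest under the block (within 8 mm of the ram axis), and the fingers hold the paddle down (31 mm or more below the window, of 34 mm at the stop) so that the block presses on the lens with more than 4 N (all of step 2 and value of joint carriage above 0.0815 m and horizontal distance between lens and lens_block below 0.008 m and angle between lens's own z axis and vertical below 0.1 rad and z of lens in the frame of press below 0.026 m); the arm keeps its last pose, push and grip.
It fails at once if the robot touches the guard (contact force between any of the fingers, the arm and guard above 0.5 N).
It fails at once if the robot touches the lens, or it leaves its nest (contact force between any of the fingers, the arm and lens above 0.3 N or z of lens in the frame of press above 0.032 m).
It fails at once if the push plate or the paddle is taken between the fingers instead of pushed from outside ((y of the grasp point in the frame of push_plate between -0.02 and 0.001 m and x of the grasp point in the frame of push_plate between -0.04 and 0.04 m and z of the grasp point in the frame of push_plate below 0.025 m) or (z of the grasp point in the frame of paddle_top below 0 m and x of the grasp point in the frame of paddle_top between -0.03 and 0.03 m and y of the grasp point in the frame of paddle_top between -0.04 and 0.04 m)).
It fails at once if the paddle is struck or forced (contact force between the fingers and lever above 50 N).
It fails at once if something else on the bench is moved or lifted (distance of any of spare_lens, glue, frame, clock, pliers from where it was at the start of the episode above 0.015 m or distance of any of pen, driver from where it was at the start of the episode above 0.02 m).
It also fails if it takes over 48 s, if anything falls off the work surface, if the arm or the gripper's body presses on something with over 40 N, if the wrist force passes 120 N, or if a joint passes its speed limit or range.

## Working session

There is one attempt and no reset: what is moved stays moved. The work goes in short steps, Python scripts to look and compute and a shell command to move; the robot and the scene stay as the last step left them, time stands still between calls to the robot, and variables do not carry over. Pictures are saved under pics/ and viewed, on a budget of 10 in all, crops included, one or two more only if the job needs it, and the job is handed in when it is done.

```bash
mkdir -p pics
python3 - <<'E'
from plant import telemetry, optics
import cv2,numpy as np
for n in("top","side"):
    c=optics.read_camera(n); cv2.imwrite(f"pics/{n}0.png",c["frame"])
    R=cv2.Rodrigues(np.array(c["rvec"]))[0]
    print(n,c["fx"],c["fy"],c["cx"],c["cy"],(-R.T@np.array(c["tvec"])).round(3),R[2].round(3))
s=telemetry.read_state();print(s)
E
```

```text
top 487.7870745151 487.7870745151 318.58162267468884 198.59874543298986 [ 0.411 -0.031  1.636] [ 0.117 -0.007 -0.993]
side 503.4372765833801 503.4372765833801 316.44242537155236 198.64654288384307 [-0.029  1.091  0.734] [ 0.436 -0.78  -0.448]
{'t': 0.1, 'q': array([ 1.25363379e+00,  1.31134940e-01,  1.48912380e+00,  3.78749006e-06,
        1.52298957e+00, -8.54356893e-02]), 'dq': array([ 0.0018212 , -0.00076894, -0.00244527, -0.00017075, -0.00358893,
        0.00052818]), 'joint_torque': array([ 9.02733645e-04, -5.61340964e+01, -4.93097806e+01,  7.70408451e-02,
        2.92194000e-02, -3.64250343e-05]), 'tool_pos': array([0.13764716, 0.58351929, 0.23468845]), 'orientation': array([-1.03778625,  1.31136414,  1.03626594]), 'force': array([-0.33982143, -0.08475691,  1.0375598 ]), 'wrist_torque': array([0.02329292, 0.00655749, 0.05188841]), 'opening': 0.09311148785564279}
```

View pics/top0.png

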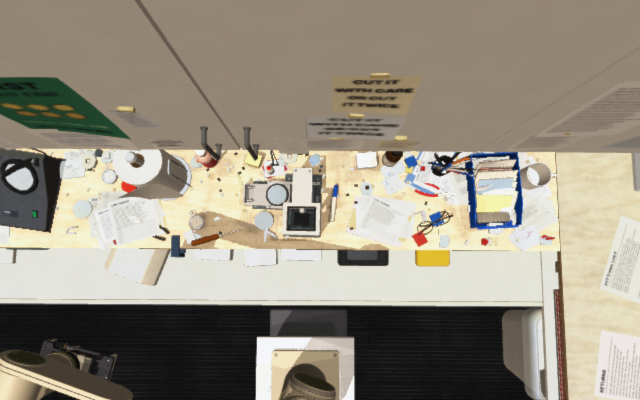

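View pics/side0.png

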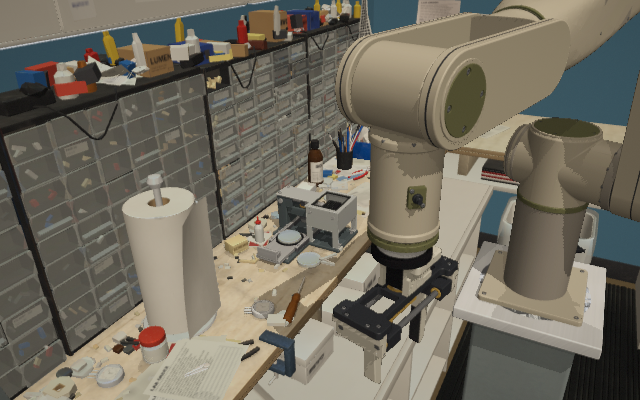

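The top view shows the press at about (290,195): guard window near (301,217), carriage bed running left to about (247,195). The side view shows the same at about (315,220), with the gripper clear of the press. I'll zoom in on both.

Run:
```python
import cv2,numpy as np
a=cv2.imread("pics/top0.png")[155:255,225:355]
b=cv2.imread("pics/side0.png")[170:280,235:375]
cv2.imwrite("pics/topz.png",cv2.resize(a,None,fx=6,fy=6,interpolation=cv2.INTER_CUBIC))
cv2.imwrite("pics/sidez.png",cv2.resize(b,None,fx=5,fy=5,interpolation=cv2.INTER_CUBIC))
```

```text
(no output)
```

View pics/topz.png

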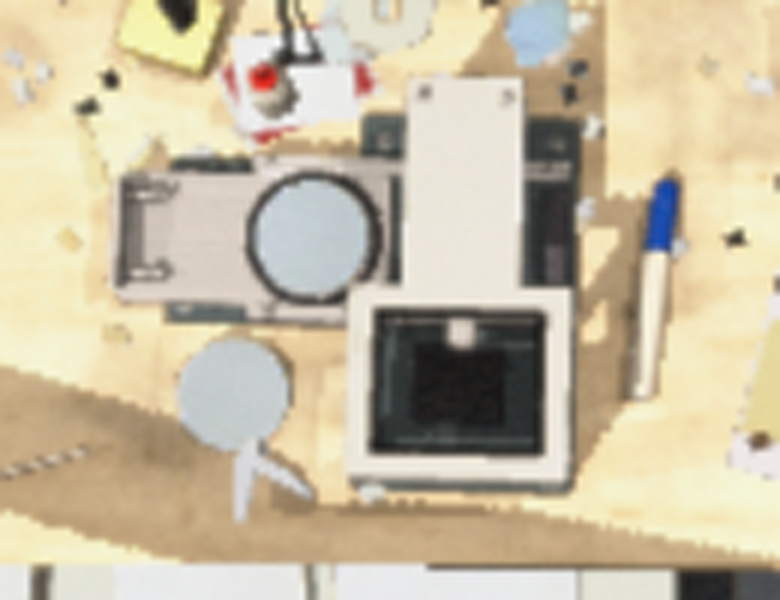

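View pics/sidez.png

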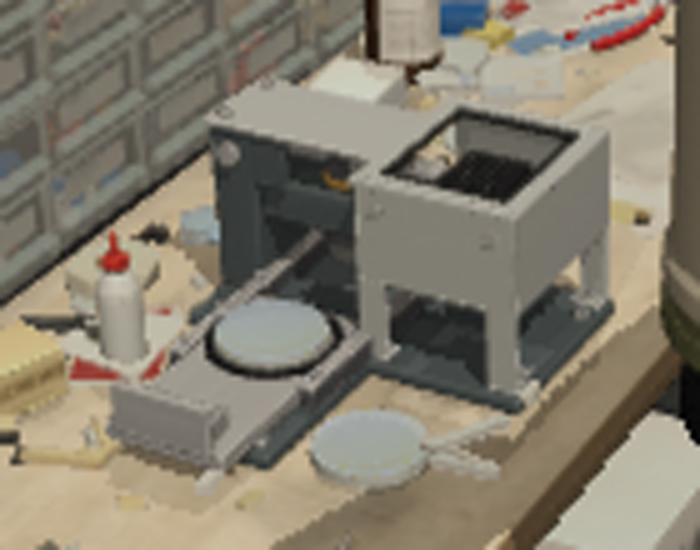

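The zoomed top view shows, in crop pixels, the guard top sheet's corners at about (348,287), (573,291), (572,484) and (347,480). The window runs from (370,309) to (545,456), the carriage lens is at (313,237), and the push plate's outer edge is at x≈117, y 175–298. The side view confirms the carriage is drawn out, with the spare lens beside the bed in front and the glue behind it.

```bash
cat > h.py <<'E'
import cv2,numpy as np
from plant import optics
def cam(n):
    c=optics.read_camera(n); K=np.array([[c["fx"],0,c["cx"]],[0,c["fy"],c["cy"]],[0,0,1.]])
    return c["frame"],K,np.array(c["rvec"],float).ravel(),np.array(c["tvec"],float).ravel()
def onz(uv,z,C):
    _,K,r,t=C; R=cv2.Rodrigues(r)[0]; o=-R.T@t
    d=(R.T@np.linalg.inv(K)@np.c_[np.array(uv,float).reshape(-1,2),np.ones(np.size(uv)//2)].T).T
    return (o+d*((z-o[2])/d[:,2])[:,None])[:,:2]
E
python3 - <<'E'
from h import *
T=cam("top");S=cam("side")
ct=lambda p:np.array([225,155])+(np.array(p)+.5)/6-.5
cs=lambda p:np.array([235,170])+(np.array(p)+.5)/5-.5
np.set_printoptions(precision=4,suppress=True)
P=lambda n,p,z,f=ct,C=T:print(n,onz(f(p),z,C).tolist() and onz(f(p),z,C).round(4).tolist())
P("guard top",[(348,287),(573,291),(572,484),(347,480)],.118)
P("guard side",[(608,130),(515,215),(357,182)],.118,cs,S)
P("window top",[(370,309),(546,312),(545,457),(369,455)],.119)
P("window side",[(385,175),(462,107),(580,132),(510,207)],.119,cs,S)
P("lens",[(313,237)],.029); P("plate top",[(117,175),(117,298)],.049)
P("plate side",[(113,388),(222,410)],.049,cs,S)
P("spare",[(235,395)],.009)
# subpixel: guard light region contour
f=T[0]; hsv=cv2.cvtColor(f,cv2.COLOR_BGR2HSV)
m=((hsv[...,1]<40)&(hsv[...,2]>190)).astype(np.uint8); m[:155]=0;m[240:]=0;m[:,:283]=0;m[:,325:]=0
dk=(hsv[...,2]<90).astype(np.uint8); dk[:205]=0;dk[232:]=0;dk[:,:285]=0;dk[:,318:]=0
for n,mm,z in(("g",m,.118),("w",dk,.117)):
    cs_,_=cv2.findContours(mm,cv2.RETR_EXTERNAL,cv2.CHAIN_APPROX_NONE)
    c=max(cs_,key=cv2.contourArea); print(n,cv2.boundingRect(c)); r=cv2.minAreaRect(c); print(r, onz(r[0],z,T))
E
```

```text
guard top [[0.5777, 0.0715], [0.5764, -0.0459], [0.4759, -0.0459], [0.4772, 0.0705]]
guard side [[0.4799, -0.0433], [0.4821, 0.0672], [0.5739, 0.0705]]
window top [[0.5662, 0.0598], [0.5652, -0.0319], [0.4898, -0.0319], [0.4902, 0.0593]]
window side [[0.5635, 0.0587], [0.5647, -0.0328], [0.4918, -0.0327], [0.4875, 0.0622]]
lens [[0.6152, 0.0973]]
plate top [[0.6461, 0.2034], [0.5784, 0.2018]]
plate side [[0.6416, 0.2092], [0.5802, 0.2021]]
spare [[0.5288, 0.1408]]
g (283, 167, 37, 68)
((301.0, 200.5), (67.0, 36.0), 90.0) [[0.5842 0.0139]]
w (287, 207, 29, 24)
((301.0, 218.5), (23.0, 28.0), 90.0) [[0.5278 0.0134]]
```

Everything agrees: press yaw is about 0.01 rad, origin ≈ (0.612, 0.013), window centre ≈ (0.527, 0.014), push face y ≈ 0.205 at x ≈ 0.613. Next, the tool axes and the approach, swinging round through small x to stay clear of the paper roll.

```bash
cat > g.py <<'E'
import sys,numpy as np
from scipy.spatial.transform import Rotation as Ro
from plant import telemetry
s=telemetry.read_state();R=Ro.from_rotvec(s["orientation"])
np.set_printoptions(precision=4,suppress=True)
print("t",s["t"],"pos",s["tool_pos"],"F",s["force"],"open",s["opening"]);print("axes(cols)\n",R.as_matrix())
zt=np.array([1,-.011,0]) ;xt=np.array([0,0,-1.])
if R.as_matrix()[:,2]@zt<0: zt=-zt
zt/=np.linalg.norm(zt); D=Ro.from_matrix(np.c_[xt,np.cross(zt,xt),zt])
print("turn",(R.inv()*D).as_rotvec())
if len(sys.argv)>3: print("shift tool",R.inv().apply(np.array(sys.argv[1:4],float)-s["tool_pos"]),"after-turn axes",D.inv().apply(np.array(sys.argv[1:4],float)-s["tool_pos"]))
E
python3 g.py .35 .25 .236
```

```text
t 0.2 pos [0.1377 0.5836 0.235 ] F [-0.5647 -0.4249  0.346 ] open 0.09302744881763411
axes(cols)
 [[-0.0004 -0.9733  0.2297]
 [-0.0011  0.2297  0.9733]
 [-1.      0.0001 -0.0012]]
turn [ 1.3501 -0.0011  0.0007]
shift tool [-0.0007 -0.2832 -0.276 ] after-turn axes [-0.001  -0.3313  0.216 ]
```

```bash
python3 -m inch '[[[0,0,0,0.135,0,0,0],[0,0,0,0.135,0,0,0],[0,0,0,0.135,0,0,0],[0,0,0,0.135,0,0,0],[0,0,0,0.135,0,0,0],[0,0,0,0.135,0,0,0],[0,0,0,0.135,0,0,0],[0,0,0,0.135,0,0,0],[0,0,0,0.135,0,0,0],[0,0,0,0.135,0,0,0]]]' 10; python3 g.py .35 .25 .236
```

```text
t: 1.2
tool_pos: [0.1371, 0.582, 0.2317]
orientation: [0.044, 1.572, -0.055]
force: [0.1, 0.0, 0.0]
opening: 0.0176
t 1.2 pos [0.1371 0.582  0.2317] F [0.0928 0.003  0.0428] open 0.017583090595185875
axes(cols)
 [[-0.0022  0.0629  0.998 ]
 [-0.0065  0.998  -0.0629]
 [-1.     -0.0066 -0.0018]]
turn [-0.0519 -0.002   0.0065]
shift tool [-0.0026 -0.318   0.2333] after-turn axes [-0.0043 -0.3297  0.2165]
```

```bash
python3 -m inch '[[[0,-0.03,0.02,-0.05,0,0,0],[0,-0.03,0.02,0,0,0,0],[0,-0.03,0.02,0,0,0,0],[0,-0.03,0.02,0,0,0,0],[0,-0.03,0.02,0,0,0,0],[0,-0.03,0.02,0,0,0,0],[0,-0.03,0.02,0,0,0,0],[0,-0.03,0.02,0,0,0,0],[0,-0.03,0.02,0,0,0,0],[0,-0.03,0.02,0,0,0,0],[0,-0.03,0.02,0,0,0,0],[0,0,0,0,0,0,0]]]'; python3 g.py .614 .25 .15
```

```text
t: 2.4
tool_pos: [0.3545, 0.2335, 0.2306]
orientation: [0.006, 1.573, -0.021]
force: [-0.0, 1.2, -0.1]
opening: 0.0007
t 2.4 pos [0.3545 0.2335 0.2306] F [-0.0497  1.1636 -0.1444] open 0.000670402193342814
axes(cols)
 [[-0.0024  0.0169  0.9999]
 [-0.0098  0.9998 -0.0169]
 [-0.9999 -0.0098 -0.0023]]
turn [-0.0059 -0.0023  0.0098]
shift tool [0.0798 0.0216 0.2594] after-turn axes [0.0806 0.0193 0.2593]
```

```bash
python3 -m inch '[[[0.006,0.002,0.026,-0.006,0,0.01,0],[0.006,0.002,0.026,0,0,0,0],[0.006,0.002,0.026,0,0,0,0],[0.006,0.002,0.026,0,0,0,0],[0.006,0.002,0.026,0,0,0,0],[0.006,0.002,0.026,0,0,0,0],[0.006,0.002,0.026,0,0,0,0],[0.006,0.002,0.026,0,0,0,0],[0.006,0.002,0.026,0,0,0,0],[0.006,0.002,0.026,0,0,0,0],[0,0,0,0,0,0,0],[0,0,0,0,0,0,0]]]'; python3 g.py .614 .25 .05
python3 - <<'E'
from h import *
f=[cv2.resize(cam(n)[0][y:y+130,x:x+160],None,fx=4.9,fy=2.2*2.2,interpolation=cv2.INTER_CUBIC) for n,x,y in(("side",215,150),)]
cv2.imwrite("pics/pre.png",f[0][:600,:800])
E
```

```text
t: 3.6
tool_pos: [0.6205, 0.2582, 0.1636]
orientation: [0.011, 1.578, -0.005]
force: [0.1, 0.1, 0.2]
opening: 0.0008
t 3.6 pos [0.6205 0.2582 0.1636] F [0.0635 0.0809 0.1521] open 0.0008430591932029668
axes(cols)
 [[-0.0074  0.0107  0.9999]
 [ 0.0038  0.9999 -0.0106]
 [-1.      0.0037 -0.0074]]
turn [ 0.0003 -0.0074 -0.0037]
shift tool [ 0.1136 -0.0087 -0.0055] after-turn axes [ 0.1136 -0.0083 -0.0064]
```

View pics/pre.png

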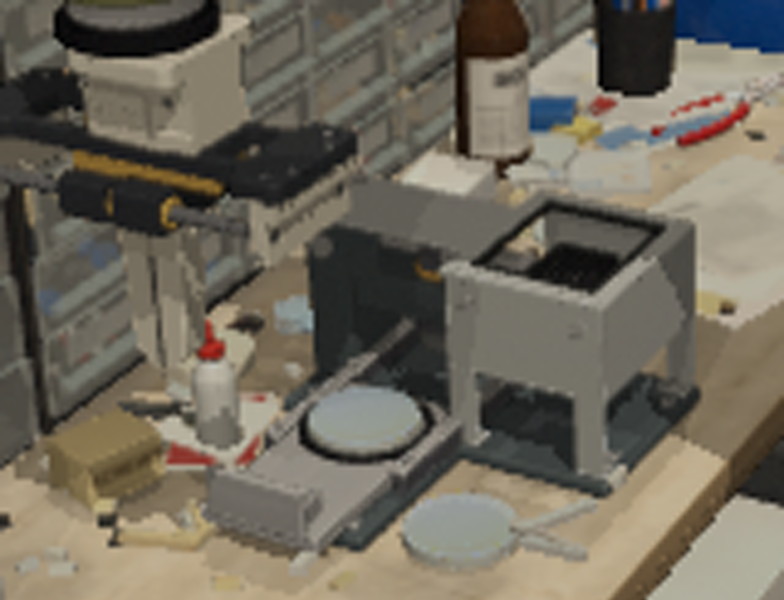

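The closed fingers (tips near (180,395)) hang outward of and above the push plate, with the way down clear. Descending.

```bash
python3 -m inch '[[[0.02,-0.002,-0.001,0,-0.007,0,0],[0.02,-0.002,-0.001,0,0,0,0],[0.02,-0.002,-0.001,0,0,0,0],[0.02,-0.002,-0.001,0,0,0,0],[0.02,0,-0.001,0,0,0,0],[0.008,0,0,0,0,0,0],[0,0,0,0,0,0,0]]]'; python3 g.py .614 .225 .05
python3 - <<'E'
from h import *
f=cam("top")[0][155:255,225:355]; cv2.imwrite("pics/low.png",cv2.resize(f,None,fx=5,fy=5,interpolation=cv2.INTER_CUBIC))
E
```

```text
t: 4.35
tool_pos: [0.611, 0.2547, 0.0586]
orientation: [0.01, 1.565, 0.0]
force: [-0.2, -0.4, 0.7]
opening: 0.0005
t 4.35 pos [0.611  0.2547 0.0586] F [-0.2018 -0.3925  0.6824] open 0.0005375607988876177
axes(cols)
 [[ 0.006   0.0065  1.    ]
 [ 0.0068  1.     -0.0066]
 [-1.      0.0068  0.0059]]
turn [ 0.0044  0.0059 -0.0068]
shift tool [ 0.0084 -0.0297  0.0032] after-turn axes [ 0.0086 -0.0296  0.0033]
```

```bash
python3 -m inch '[[[0.008,-0.006,0.002,0.004,0.006,-0.006,0],[0,-0.01,0.001,0,0,0,0],[0,-0.008,0,0,0,0,0],[0,-0.006,0,0,0,0,0],[0,-0.006,0,0,0,0,0],[0,-0.006,0,0,0,0,0]]]'; python3 g.py .613 .131 .05;  python3 -m inch '[[[0,-0.008,0,0,0,0,0],[0,-0.008,0,0,0,0,0],[0,-0.008,0,0,0,0,0],[0,-0.008,0,0,0,0,0]]]'; python3 g.py .613 .131 .05
```

```text
t: 5.0
tool_pos: [0.617, 0.2106, 0.0557]
orientation: [0.011, 1.564, -0.006]
force: [-1.2, 2.1, -0.9]
opening: 0.0003
t 5.0 pos [0.617  0.2106 0.0557] F [-1.2391  2.113  -0.8716] open 0.00034992014549733373
axes(cols)
 [[ 0.0067  0.0108  0.9999]
 [ 0.0031  0.9999 -0.0108]
 [-1.      0.0032  0.0066]]
turn [ 0.0002  0.0066 -0.0032]
shift tool [ 0.0054 -0.0797 -0.0031] after-turn axes [ 0.0057 -0.0797 -0.0031]
t: 5.4
tool_pos: [0.6165, 0.1766, 0.0557]
orientation: [0.012, 1.564, -0.005]
force: [-0.6, 3.1, -0.7]
opening: 0.0005
t 5.4 pos [0.6165 0.1766 0.0557] F [-0.5674  3.1162 -0.6981] open 0.00046922340785044835
axes(cols)
 [[ 0.0068  0.0104  0.9999]
 [ 0.0043  0.9999 -0.0105]
 [-1.      0.0043  0.0068]]
turn [ 0.0005  0.0068 -0.0043]
shift tool [ 0.0055 -0.0457 -0.003 ] after-turn axes [ 0.0057 -0.0457 -0.003 ]
```

```bash
python3 -m inch '[[[0.002,-0.008,-0.001,0,0,0,0],[0.001,-0.008,0,0,0,0,0],[0,-0.008,0,0,0,0,0],[0,-0.006,0,0,0,0,0],[0,-0.004,0,0,0,0,0]]]'; python3 -m inch '[[[0,-0.003,0,0,0,0,0],[0,-0.003,0,0,0,0,0]]]';  python3 -m inch '[[[0,-0.003,0,0,0,0,0],[0,-0.003,0,0,0,0,0]]]'
```

```text
t: 5.9
tool_pos: [0.6155, 0.1389, 0.0532]
orientation: [0.012, 1.563, -0.005]
force: [-0.6, 2.1, 0.9]
opening: 0.0004
t: 6.1
tool_pos: [0.6154, 0.1323, 0.0532]
orientation: [0.013, 1.563, -0.005]
force: [-0.6, 14.1, 3.9]
opening: 0.0004
t: 6.3
tool_pos: [0.6154, 0.1322, 0.0533]
orientation: [0.02, 1.562, 0.003]
force: [2.3, 16.0, -1.7]
opening: 0.0004
```

The carriage met its end stop at y = 0.132 (predicted 0.131) with a 15 N reaction. Backing off and lifting, then checking the top view.

```bash
python3 -m inch '[[[0,0,0,0,0,0,0],[0,0.01,0,0,0,0,0],[0,0.02,0,0,0,0,0],[0,0.02,0,0,0,0,0],[-0.01,0.02,0,0,0,0,0],[-0.03,0,0,0,0,0,0],[-0.03,0,0,0,0,0,0],[-0.03,0,0,0,0,0,0],[-0.03,0,0,0,0,0,0],[-0.01,0,-0.03,0,0,0,0],[0,0,-0.03,0,0,0,0],[0,0,-0.03,0,0,0,0],[0,0,0,0,0,0,0]]]'; python3 g.py .527 .0135 .19
python3 - <<'E'
from h import *
T=cam("top")[0][155:255,225:355];S=cam("side")[0][170:280,235:375]
cv2.imwrite("pics/in.png",np.vstack([cv2.resize(T,(390,300),interpolation=cv2.INTER_CUBIC),cv2.resize(S,(390,300),interpolation=cv2.INTER_CUBIC)]))
E
```

```text
t: 7.6
tool_pos: [0.5207, 0.2062, 0.1961]
orientation: [0.013, 1.566, -0.004]
force: [0.3, -0.7, 0.3]
opening: 0.0005
t 7.6 pos [0.5207 0.2062 0.1961] F [ 0.2937 -0.7296  0.3246] open 0.00046990162400438777
axes(cols)
 [[ 0.0046  0.0108  0.9999]
 [ 0.0063  0.9999 -0.0108]
 [-1.      0.0063  0.0045]]
turn [ 0.0002  0.0045 -0.0063]
shift tool [ 0.005  -0.1927  0.0084] after-turn axes [ 0.0061 -0.1926  0.0085]
```

View pics/in.png

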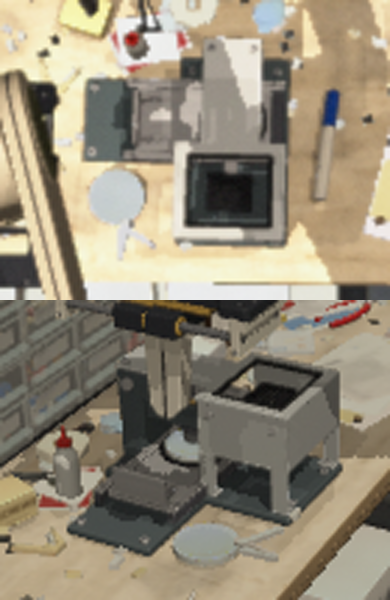

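The carriage is fully in: the push plate is now at crop (133,105), a shift of about 84 mm. The lens lies under the head and the bystanders are unmoved. Moving over the window.

```bash
python3 -m inch '[[[0,-0.028,0.001,0,0,0,0],[0,-0.028,0.001,0,0,0,0],[0,-0.028,0.001,0,0,0,0],[0,-0.028,0.001,0,0,0,0],[0,-0.028,0.001,0,0,0,0],[0,-0.025,0.001,0,0,0,0],[0,-0.015,0.001,0,0.004,-0.006,0],[0,0,0,0,0,0,0],[0,0,0,0,0,0,0]]]'; python3 g.py .527 .0135 .155
```

```text
t: 8.6
tool_pos: [0.5371, 0.0185, 0.196]
orientation: [0.009, 1.564, -0.012]
force: [0.0, -0.6, 0.1]
opening: 0.0006
t 8.6 pos [0.5371 0.0185 0.196 ] F [ 0.0487 -0.6012  0.14  ] open 0.0005835565031625466
axes(cols)
 [[ 0.0064  0.013   0.9999]
 [-0.0019  0.9999 -0.013 ]
 [-1.     -0.0018  0.0064]]
turn [-0.002   0.0064  0.0019]
shift tool [ 0.0409 -0.0051 -0.0103] after-turn axes [ 0.041  -0.0051 -0.0101]
```

```bash
python3 -m inch '[[[0.014,-0.004,-0.008,0,0.006,0,0],[0.014,0,-0.002,0,0,0,0],[0.01,0,0,0,0,0,0],[0,0,0,0,0,0,0],[0,0,0,0,0,0,0]]]'; python3 g.py .527 .0135 .124
python3 - <<'E'
from h import *
T=cam("top")[0][185:245,270:340];S=cam("side")[0][170:250,290:375]
cv2.imwrite("pics/ov.png",np.hstack([cv2.resize(T,None,fx=5,fy=5,interpolation=cv2.INTER_CUBIC),cv2.resize(S,(400,300),interpolation=cv2.INTER_CUBIC)]))
E
```

```text
t: 9.1
tool_pos: [0.528, 0.0188, 0.156]
orientation: [0.007, 1.57, -0.008]
force: [-0.3, -0.2, 0.8]
opening: 0.0006
t 9.1 pos [0.528  0.0188 0.156 ] F [-0.2634 -0.2001  0.8478] open 0.0005899026865319544
axes(cols)
 [[ 0.0009  0.009   1.    ]
 [-0.0006  1.     -0.009 ]
 [-1.     -0.0006  0.0009]]
turn [0.002  0.0009 0.0006]
shift tool [ 0.032  -0.0053 -0.001 ] after-turn axes [ 0.032  -0.0054 -0.001 ]
```

View pics/ov.png

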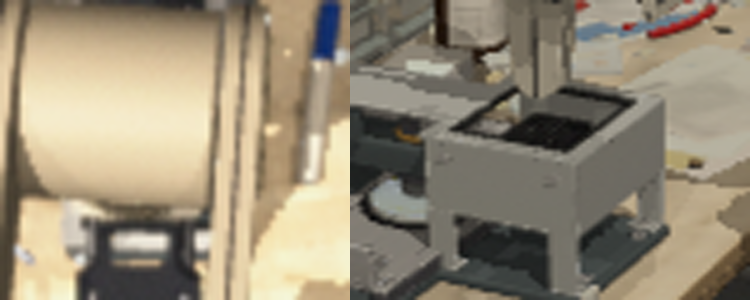

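The side view shows the fingers over the window, tips near (540,95), and they project into the opening. There is about 15 mm of margin each way. Descending and then pressing gently.

```bash
python3 -m inch '[[[0.002,-0.006,-0.001,0,0,0,0],[0.008,0,0,0,0,0,0],[0.008,0,0,0,0,0,0],[0.006,0,0,0,0,0,0],[0,0,0,0,0,0,0]]]'; python3 -m inch '[[[0.003,0,0,0,0,0,0],[0.003,0,0,0,0,0,0],[0.003,0,0,0,0,0,0]]]';python3 -m inch '[[[0.003,0,0,0,0,0,0],[0.003,0,0,0,0,0,0],[0.003,0,0,0,0,0,0]]]'
```

```text
t: 9.7
tool_pos: [0.5281, 0.0118, 0.1316]
orientation: [0.007, 1.567, -0.008]
force: [-0.2, -0.1, 0.7]
opening: 0.0003
t: 10.0
tool_pos: [0.5282, 0.0118, 0.1222]
orientation: [0.007, 1.567, -0.008]
force: [-2.2, 0.6, 3.3]
opening: -0.0
t: 10.3
tool_pos: [0.5281, 0.0118, 0.1131]
orientation: [0.007, 1.567, -0.008]
force: [-1.7, 0.1, 3.1]
opening: 0.001
```

```bash
python3 -m inch '[[[0.003,0,0,0,0,0,0],[0.003,0,0,0,0,0,0]]]'; python3 -m inch '[[[0.002,0,0,0,0,0,0],[0.002,0,0,0,0,0,0]]]';python3 -m inch '[[[0.002,0,0,0,0,0,0]]]'
```

```text
t: 10.5
tool_pos: [0.5284, 0.0118, 0.1071]
orientation: [0.007, 1.566, -0.008]
force: [-2.8, -0.6, 6.3]
opening: 0.0002
t: 10.7
tool_pos: [0.5287, 0.0118, 0.1034]
orientation: [0.007, 1.566, -0.008]
force: [-3.5, 0.7, 8.7]
opening: 0.0005
t: 10.8
tool_pos: [0.5288, 0.0118, 0.1018]
orientation: [0.007, 1.566, -0.008]
force: [-6.0, -0.4, 8.9]
opening: 0.0005
```

```bash
python3 -m inch '[[[0.0015,0,0,0,0,0,0]]]'; python3 -m inch '[[[0.0015,0,0,0,0,0,0]]]'; python3 -m inch '[[[0.0015,0,0,0,0,0,0]]]'
```

```text
t: 10.9
tool_pos: [0.529, 0.0118, 0.101]
orientation: [0.006, 1.566, -0.008]
force: [-8.5, 0.0, 17.9]
opening: 0.0007
t: 11.0
tool_pos: [0.529, 0.0118, 0.1008]
orientation: [0.006, 1.566, -0.008]
force: [-12.3, 0.1, 20.1]
opening: 0.0004
t: 11.1
tool_pos: [0.529, 0.0118, 0.1009]
orientation: [0.006, 1.566, -0.008]
force: [-11.5, 0.1, 19.7]
opening: 0.0003
```

The force steps up at z = 0.101, exactly the predicted stop. I'll hold it there and check the picture and stability.

```bash
python3 -m inch '[[[0.0015,0,0,0,0,0,0],[0.0015,0,0,0,0,0,0],[0.0015,0,0,0,0,0,0],[0.0015,0,0,0,0,0,0],[0.0015,0,0,0,0,0,0],[0.0015,0,0,0,0,0,0]]]'
python3 - <<'E'
from h import *
from plant import telemetry
for i in range(6): S=cam("side")[0]
s=telemetry.read_state();print(s["t"],s["tool_pos"],s["force"])
cv2.imwrite("pics/end.png",cv2.resize(S[170:280,235:375],None,fx=5,fy=5,interpolation=cv2.INTER_CUBIC))
E
```

```text
t: 11.7
tool_pos: [0.529, 0.0118, 0.101]
orientation: [0.005, 1.566, -0.008]
force: [-9.8, 0.5, 17.9]
opening: 0.0005
12.0 [0.52900597 0.01177598 0.10097459] [-11.10899634   0.26318604  17.72207317]
```

View pics/end.png

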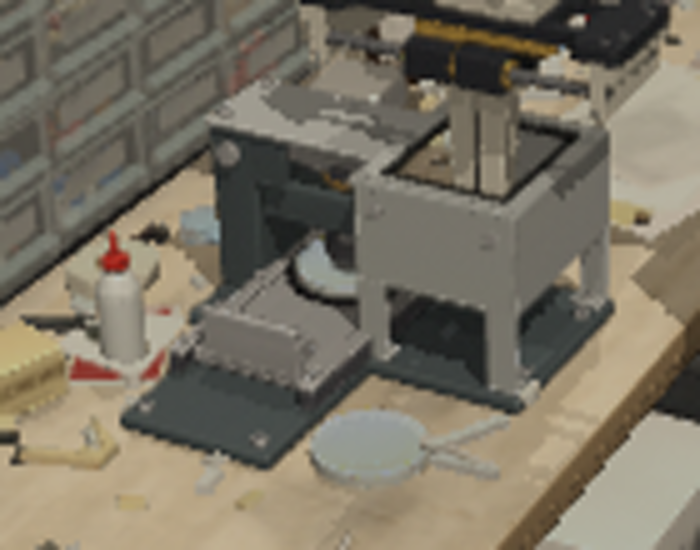

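The fingers stand through the window clear of its edging (around (480,160)). The grey block is down on the lens at (340,255), the carriage is in, and the spare lens and glue are in place. The hold is steady at 18 N, so I'm handing in.

```bash
python3 -c "
from plant import workorder,telemetry
workorder.close_job();s=telemetry.read_state();print(s['t'],s['tool_pos'],s['force'])"
```

```text
the job is handed in; nothing more can be done
the job is handed in; nothing more can be done
```

The lens is blocked and the job is handed in, with the closed fingers still holding the paddle down. No verdict came back, and the state could not be read after handing in.

- **Carriage:** I pushed it in until it met its end stop, at TCP y = 0.132 m (predicted 0.131) with about 15 N of reaction. The top picture showed about 84 mm of travel, by eye.
- **Paddle:** I reached in through the window and pressed to the lever's stop, at TCP z = 0.101 m as predicted. It held there steadily at about 18 N downward, with about 11 N sideways along the base x axis, until t = 12.0 s of the 48 s allowed.
- **Last picture:** it showed the block down on the lens and the fingers clear of the guard. The spare lens and glue had not moved. It did not show the other loose items, which I did not check.
- **Not measured:** I could not measure the block's force on the lens. I infer it from the paddle being at its stop.

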